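# Unclip the drip strip and tuck it under the lap flap

## Robot

A 6-joint arm with a two-finger parallel gripper is mounted at the origin on a cart in front of the work surface, level with it; the furniture and walls round the work are solid. World frame = base frame: x ahead of the robot, y to its left, z up, the work surface at z = 0. Lengths are in mm, angles in rad, forces in N, time in s.
With the tool pointing down it reaches from about 350 to 875 mm from the base axis. Payload 4.2 kg.
Tool frame: the origin (TCP) lies where the fingers leave the gripper's body, on its centre line; the fingertips stand ahead of it and the grasp point (between the pads) lies 54 mm ahead of it (arm.nose_length is the z of the fingertips in the tool frame, in mm); z points along the fingers, x is the direction in which the jaws open and shut, and the axes are right-handed (so a half turn about z gives the same grasp; the last joint's range is limited). The gripper opens to 85 mm and grips with 20 to 120 N. Pads are 22 mm wide; open, the fingers measure 114 mm over their backs; the gripper's body (76 mm by 85 mm) begins 54 mm behind the grasp point. The pads swing forward as they close: fully open they stand 13 mm farther back than shut.
Start: joints at [1.387, 0.385, 0.008, 0, -1.194, -0.259], TCP at [267.761, 564.716, 303.912] pointing down, gripper open.
Joint ranges: [-3.14, 3.14], [-1.21, 2.06], [-1.07, 1.41], [-3.16, 2.05], [-2.99, -0.16], [-3.1, 3.1]. Speed limits (rad/s): [2.79, 2.79, 3.14, 3.14, 3.14, 3.14].

## Interface

Orientations are given as a unit quaternion [x, y, z, w].
In Python, from bench import arm, imaging, job_done gives the robot as it stands.
- The arm moves only by the shell command python3 -m crank 'ROWS' [OPENING]. ROWS is a JSON object of lists of equal length, an entry for each row: "delta_pos": the shift along the tool's x, y, z in m, a list of three; "twist": the turn about the tool's z in rad. In form: {"delta_pos": [[tx, ty, tz], ...], "twist": [twist, ...]}. A call has 1 to 8 rows; each row shifts and turns the commanded pose from where the row before left it, along the tool's axes as they then stand; what a row does not reach is not made up. A row lasts 1/12 s, in which the tool goes at most 41.7 mm and 7.16 degrees, less where a joint would pass 70% of its speed; a pose out of reach is approached as far as the arm can. A call is refused whole if a number of a shift passes 0.0417 or a number of a turn 0.125, either way. A call with a gripper value outside its range is refused whole. OPENING is the opening, from 0 (shut) to 1 (fully open), set as the call begins (- or left out, the last holds). The fingers move at their own pace and stop on an object; the grip force is fixed at half the most. Time passes only in rows, so rows that do not move let the fingers close. It gives the time, the measured TCP pose, the force and the opening at its end, in the units of the state.
- arm.read_state(): the state, without advancing time (a new reading comes with each control period).
- imaging.get_image(name): name is "scene" or "top"; returns (picture, depth): 420x560x3 uint8, blue, green, red; 420x560 float32, mm along the optical axis (not along the pixel's ray), 0 where there is no reading.
- imaging.camera_model(name): a dict with "vfov" (degrees; the focal length in pixels is half the picture's height over the tangent of half this angle, whatever the lens; pixels are square), "cx", "cy" (the principal point, pixels), "T" (4x4, takes a point from camera to world coordinates). Camera axes: x right, y up, looking along -z (the intrinsics and any distortion apply to the point x, -y, -z); pixel columns grow to the right and rows downward; lengths in mm; the calibration is good to about 2 mm. A picture is of the moment at which its call begins. camera_model takes no time and is no camera call.
- job_done(): hands the job in, once; it reports no verdict.
The state is a dict: "clock": time; "joints": joint angles; "joint_vel": joint speeds; "joint_efforts": joint torques, N m; "position": TCP position; "ee_rot": TCP orientation; "contact_force": force on the tool from outside, world axes, zero at the start; "wrist_torque": the same for the moment, N m; "gripper_width": finger opening in mm.
Only numpy, scipy, OpenCV 4.12 (cv2) and the standard library are available. Lean on these libraries where they do the work, as an engineer would, in place of code of your own. Each camera call takes 0.05 s, during which the arm holds its last target.

## Task

Pull the aluminium drip strip straight up out of its holder, past the two spring roller catches, and lay it on the drip board in front of the polisher. Slide its thin front edge squarely under the hinged steel flap, without lifting the flap, until it butts against the stop bar underneath. Finish still gripping the strip and firmly pressing it down flat on the board; do not let go, and leave the other things on the bench where they are.

Things in the scene. Friction and masses are not known exactly. Their poses are not given: they have to be found in the camera images.
- drip_strip: loose aluminium strip, about 0.18 kg: a flat plate 90 mm deep (x) by 100 mm wide (y) and 4 mm thick, whose front 12 mm (+x side) is thinned to 2.5 mm, with an upright grip bar standing on it. Origin: on the underside of the plate, below the middle of the grip bar; x points to the thin front edge, z up. The plate reaches from x = -20 mm to x = +70 mm.
- strip_grip (a point): centre of the strip's upright grip bar, half-way up: 26 mm above the plate's underside (22 mm above its top). The bar is 12 mm thick along x, 60 mm long along y and 44 mm high, so it ends 22 mm above this point. Axes as the strip's.
- strip_nose (a point): middle of the strip's thin front edge, on the underside: 70 mm ahead (+x) of the grip bar and 26 mm below strip_grip. Axes as the strip's.
- holder: fixed grey holder, 130 x 168 mm, origin on the bench below the grip bar, x as the strip's. The strip lies in it, underside 20 mm above the bench. At each end (y = +-53 mm) a sprung white roller, 12 mm thick, overhangs the plate by 3 mm; brackets 36 mm high. Four 26 mm lugs locate the plate front and rear. Pulling straight up takes 10 to 15 N; the strip is free after 15 mm.
- drip_board: fixed flat grey board on the bench, 190 mm deep (x) by 150 mm wide (y), 12 mm thick; origin at the centre of its underside; x points away from the robot towards the flap's hinge.
- lap_frame: fixed steel frame that carries the flap. Origin: on the board's top, below the middle of the flap's free edge; x points in under the flap, z up. The flap's underside is 8 mm above the board (the strip has 4 mm to spare), its curled edge tops out at 14 mm. Stop bar face at x = +30 mm. Cheeks 20 mm high, inner faces at y = +-65 mm, x = -2 to 76 mm. With the strip home, its grip bar is at x = -40 mm.
- lap_flap (a joint): hinge of the steel flap (128 mm wide, 66 mm from free edge to hinge, light, held down by its weight alone): 0 = lying shut on the stop bar, grows as its free edge is lifted (rad); 0.06 rad is about 4 mm at the free edge.
- ref_block: bystander: round grey steel hardness block, 60 mm diameter, 16 mm high, behind the holder; origin at the centre of its underside
- pot_magnet: bystander: red pot magnet with a black knob, 32 mm diameter, 27 mm high, to the right of the board; origin at the centre of its underside
- coupon: bystander: flat steel sample 20 x 55 x 12 mm, to the right of the board; origin at the centre of its underside
Mind the look-alikes: they are no part of the job. Of the things that look like the holder, the larger one is meant.

How it is judged:
By the outcome, as a careful person would: the job done as asked, in the order asked, and still so for the second after the job is handed in, while the arm keeps its last pose, push and grip.
It also fails if it takes over 45 s, if anything falls off the work surface, if the arm or the gripper's body presses on something with over 40 N, if the wrist force passes 120 N, or if a joint passes its speed limit or range.

## Working session

There is one attempt and no reset: what is moved stays moved. The work goes in short steps, Python scripts to look and compute and a shell command to move; the robot and the scene stay as the last step left them, time stands still between calls to the robot, and variables do not carry over. Pictures are saved under pics/ and viewed, and the job is handed in when it is done.

```bash
ls; mkdir -p pics; python3 - <<'E'
from bench import arm, imaging
import cv2, numpy as np
print(arm.read_state(), arm.nose_length)
for n in ("scene","top"):
    p,d=imaging.get_image(n); cv2.imwrite(f"pics/{n}0.png",p); np.save(f"{n}0.npy",d); print(imaging.camera_model(n))
E
```

```text
pics
{'clock': 0.0, 'joints': array([ 1.38658970e+00,  3.85517319e-01,  6.62010466e-03, -5.14966403e-04,
       -1.19400391e+00, -2.58608481e-01]), 'joint_vel': array([-6.15482162e-05,  1.34397857e-03,  1.12282812e-04, -8.91993638e-04,
        2.67994140e-05, -6.19451369e-04]), 'joint_efforts': array([-1.14128616e-03, -3.92291200e+01,  1.88398182e+01,  4.18628097e+00,
       -4.70735933e-03,  1.10351472e-06]), 'position': array([267.58706423, 564.33749779, 302.84049734]), 'ee_rot': array([-5.34482432e-01,  8.45178895e-01, -6.08505832e-04, -8.91368437e-04]), 'contact_force': array([-1.16527564, -0.36871957, -0.39218858]), 'wrist_torque': array([ 0.02932556, -0.00195392, -0.03628866]), 'gripper_width': 85.25013954522909} 72.6
{'vfov': 44.442322821742174, 'cx': 274.472134635531, 'cy': 215.2398846395401, 'T': array([[ 4.46135497e-01,  4.77030663e-01, -7.57235013e-01,
        -4.39397659e+02],
       [-8.94939877e-01,  2.44183969e-01, -3.73439159e-01,
        -7.70418200e+02],
       [ 6.76272103e-03,  8.44284275e-01,  5.35852899e-01,
         8.44898965e+02],
       [ 0.00000000e+00,  0.00000000e+00,  0.00000000e+00,
         1.00000000e+00]])}
{'vfov': 48.414338972043254, 'cx': 271.6682446207949, 'cy': 209.96017103702656, 'T': array([[-1.74550515e-02,  9.86220812e-01, -1.64510882e-01,
         4.56562203e+02],
       [-9.99790597e-01, -1.54584970e-02,  1.34088690e-02,
        -2.11582519e+02],
       [ 1.06810147e-02,  1.64710485e-01,  9.86284123e-01,
         1.40048367e+03],
       [ 0.00000000e+00,  0.00000000e+00,  0.00000000e+00,
         1.00000000e+00]])}
```

View pics/scene0.png

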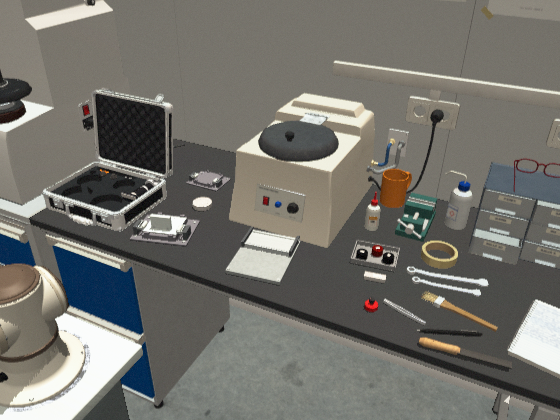

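View pics/top0.png

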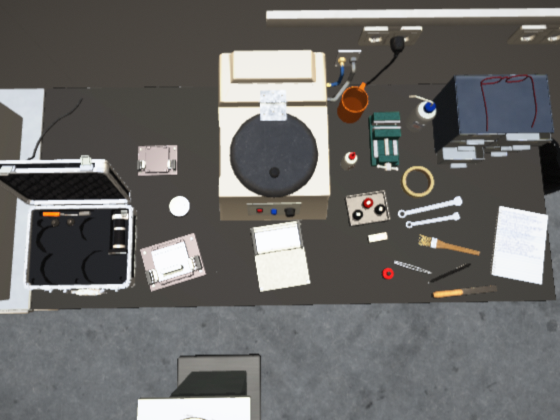

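Candidates: the larger holder with strip at top (172,262) / scene (163,228), and the smaller look-alike at top (157,160) / scene (208,180). I choose the larger, per the description. The board is at top (280,255). Next, close crops.

```bash
cat > h.py <<'E'
from bench import arm, imaging
import cv2, numpy as np
def K(n):
    m=imaging.camera_model(n); f=210/np.tan(np.radians(m['vfov']/2)); return f,m['cx'],m['cy'],m['T']
def cloud(n,d):
    f,cx,cy,T=K(n); v,u=np.mgrid[0:420,0:560]
    P=np.stack([(u-cx)*d/f,-(v-cy)*d/f,-d,np.ones_like(d)],-1)
    return (P@T.T)[...,:3]
def ray(n,u,v,z):
    f,cx,cy,T=K(n); r=T[:3,:3]@np.array([(u-cx)/f,-(v-cy)/f,-1]); o=T[:3,3]; return o+r*(z-o[2])/r[2]
def proj(n,p):
    f,cx,cy,T=K(n); q=T[:3,:3].T@(np.asarray(p)-T[:3,3]); return cx-f*q[0]/q[2], cy+f*q[1]/q[2]
def crop(img,u0,v0,u1,v1,s,fn):
    cv2.imwrite(fn,cv2.resize(img[v0:v1,u0:u1],None,fx=s,fy=s,interpolation=cv2.INTER_CUBIC))
E
python3 - <<'E'
from h import *
t=cv2.imread('pics/top0.png'); s=cv2.imread('pics/scene0.png')
crop(t,130,220,220,300,8,'pics/t_h.png'); crop(t,240,215,325,300,7,'pics/t_b.png')
crop(s,120,200,210,255,8,'pics/s_h.png'); crop(s,220,220,310,285,8,'pics/s_b.png')
for n in('top','scene'):
    d=np.load(n+'0.npy'); c=cloud(n,d)
    for u,v in [(172,262),(157,160),(280,270),(280,240),(179,206)] if n=='top' else [(160,225),(208,180),(262,262),(270,243),(203,203)]: print(n,u,v,c[v,u].round(1))
E
```

```text
top 172 262 [536.4  64.2  23.3]
top 157 160 [846.8 116.2  18.6]
top 280 270 [ 508.2 -251.9   10.8]
top 280 240 [ 595.8 -253.4   23.1]
top 179 206 [703.8  47.5  16.7]
scene 160 225 [506.7  57.9  38. ]
scene 208 180 [835.  110.   11.5]
scene 262 262 [ 521.2 -260.8    7.6]
scene 270 243 [ 587.9 -250.8   23.9]
scene 203 203 [702.   43.3  10.2]
```

View pics/t_h.png

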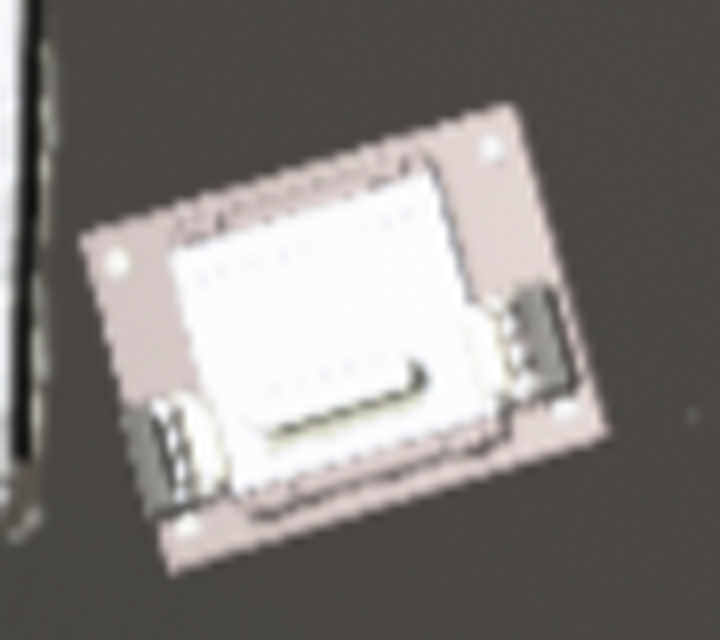

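View pics/s_h.png

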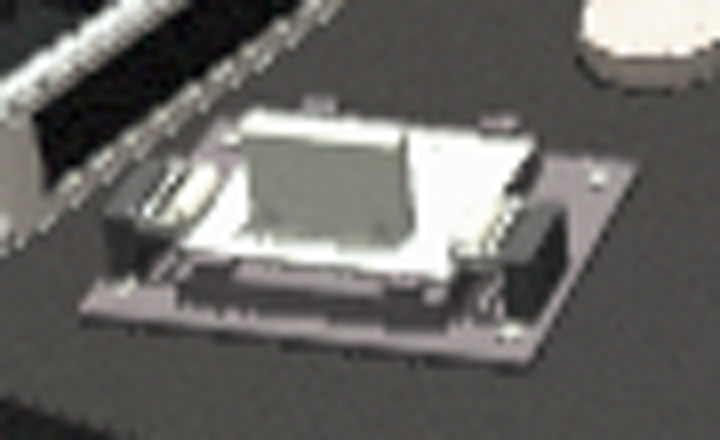

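View pics/t_b.png

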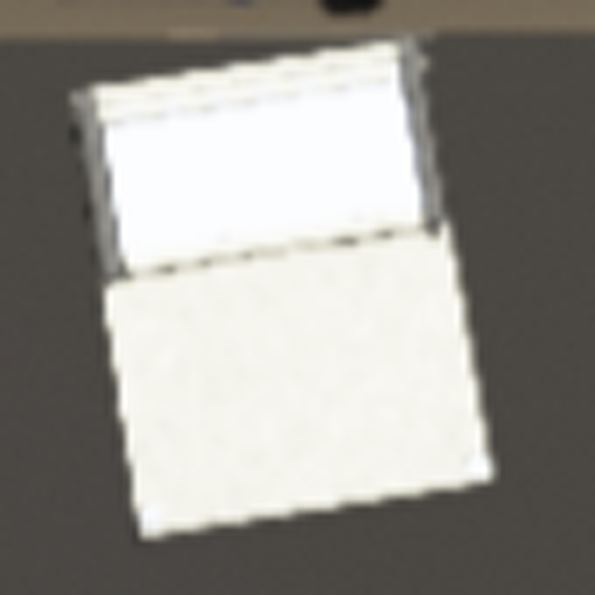

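View pics/s_b.png

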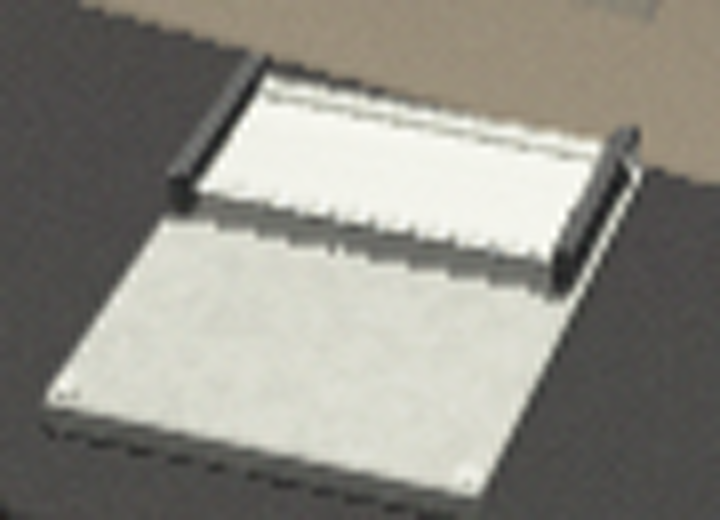

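```bash
python3 - <<'E'
from h import *
def pt(u0,v0,s,x,y): return u0+(x+.5)/s-.5, v0+(y+.5)/s-.5
def show(name,n,u0,v0,s,pts,z):
    P=np.array([ray(n,*pt(u0,v0,s,*p),z)[:2] for p in pts]); print(name,n,z); print(P.round(1).tolist(),'mean',P.mean(0).round(1))
    return P
def yaw(v): return np.degrees(np.arctan2(v[1],v[0]))
# holder base: TL,TR,BR,BL (front-left, front-right, back-right, back-left)
for z in (4,8):
  P=show('holder','top',130,220,8,[(80,238),(514,103),(610,435),(170,577)],z)
  print('yaws',yaw(P[0]-P[3]),yaw(P[1]-P[2]),yaw(P[0]-P[1])-90,yaw(P[3]-P[2])-90, np.linalg.norm(P[0]-P[3]),np.linalg.norm(P[0]-P[1]))
P=show('bartop','scene',120,200,8,[(242,132),(250,115),(408,132)],68)
P=show('board','top',240,215,7,[(75,92),(415,40),(494,480),(143,538)],12)
print('yaws',yaw(P[0]-P[3]),yaw(P[1]-P[2]),yaw(P[0]-P[1])-90,yaw(P[3]-P[2])-90, np.linalg.norm(P[0]-P[3]),np.linalg.norm(P[3]-P[2]))
P=show('board','scene',220,220,8,[(45,402),(482,495)],12); print(yaw(P[0]-P[1])-90)
P=show('flapedge','top',240,215,7,[(125,270),(435,228)],22);print(yaw(P[0]-P[1])-90)
P=show('flapedge','scene',220,220,8,[(195,195),(558,262)],26);print(yaw(P[0]-P[1])-90)
# white strip plate segmentation depth points in bar region
for n in('top','scene'):
    c=cloud(n,np.load(n+'0.npy')); 
    m=(c[...,2]>52)&(c[...,2]<85)&(abs(c[...,0]-500)<80)&(abs(c[...,1]-65)<60)
    q=c[m]; print(n,len(q), q.mean(0).round(1))
    if len(q)>8:
        r=cv2.minAreaRect(q[:,:2].astype(np.float32)); print(r)
E
```

```text
holder top 4
[[576.8, 165.2], [624.8, 4.3], [500.6, -32.4], [451.7, 128.6]] mean [538.5  66.4]
yaws 16.290713945784884 16.45986332759837 16.607706558162974 16.90286192071423 130.2876460044554 167.8700997026653
holder top 8
[[576.4, 164.1], [624.3, 3.7], [500.5, -32.9], [451.7, 127.7]] mean [538.2  65.6]
yaws 16.290713945784873 16.45986332759837 16.607706558162917 16.90286192071423 129.91445826545373 167.38926314697295
bartop scene 68
[[495.3, 80.3], [505.5, 84.9], [521.7, 28.7]] mean [507.5  64.6]
board top 12
[[635.3, -165.5], [655.4, -311.6], [468.3, -339.7], [446.9, -192.1]] mean [ 551.5 -252.2]
yaws 8.025466181982566 8.554142680723125 7.849501931942072 8.24948731472945 190.24394312005487 149.20684495538686
board scene 12
[[443.6, -194.0], [465.8, -340.5]] mean [ 454.7 -267.2]
8.59957878961059
flapedge top 22
[[558.2, -186.1], [573.7, -317.2]] mean [ 566.  -251.6]
6.754864738228434
flapedge scene 26
[[548.9, -190.7], [570.5, -317.4]] mean [ 559.7 -254.1]
9.671116078272235
top 99 [515.9  58.9  67.8]
((516.14453125, 59.88703155517578), (11.981115341186523, 58.980525970458984), 16.268293380737305)
scene 127 [509.1  57.2  61.2]
((508.9490966796875, 57.22734069824219), (18.857601165771484, 60.16840744018555), 11.971240043640137)
```

```bash
cat >> h.py <<'E'
from scipy.spatial.transform import Rotation as R
def to(x,y,z,yaw=None):
    s=arm.read_state(); r=R.from_quat(s['ee_rot']); M=r.as_matrix()
    a=np.degrees(np.arctan2(M[1,0],M[0,0]))
    print('clk',round(s['clock'],2),'pos',s['position'].round(1),'yaw',a.round(2),'zax',M[:,2].round(4),'F',s['contact_force'].round(1),'M',s['wrist_torque'].round(2),'w',round(s['gripper_width'],1))
    print('tool delta mm',(M.T@(np.array([x,y,z])-s['position'])).round(1), 'twist', None if yaw is None else np.radians((a-yaw+180)%360-180).round(4),'joints',s['joints'].round(2))
E
python3 - <<'E'
from h import *
c=cloud('top',np.load('top0.npy')); m=(c[...,0]>200)&(c[...,0]<700)&(c[...,1]<600)&(c[...,1]>0)
for y in range(0,600,50):
    for x0 in (400,500,600,700):
        mm=m&(abs(c[...,1]-y-25)<25)&(abs(c[...,0]-x0)<50)
        if mm.any(): print(y,x0,c[...,2][mm].max().round(),end=' | ')
    print()
# cheeks lateral
def pt(x,y): return 240+(x+.5)/7-.5,215+(y+.5)/7-.5
for p in [(122,270),(100,115),(425,228),(400,65)]: print(ray('top',*pt(*p),30).round(1))
E
python3 -m crank '{"delta_pos":[[0,0,0],[0,0,0],[0,0,0],[0,0,0],[0,0,0],[0,0,0],[0,0,0],[0,0,0]],"twist":[0.12,0.12,0.12,0.12,0.12,0.12,0.12,0]}'
python3 -c "
from h import *
to(515,59,200,-163.5)"
```

```text
0 400 7.0 | 0 500 73.0 | 0 600 33.0 | 0 700 22.0 | 
50 400 8.0 | 50 500 74.0 | 50 600 34.0 | 50 700 23.0 | 
100 400 8.0 | 100 500 42.0 | 100 600 32.0 | 100 700 10.0 | 
150 400 10.0 | 150 500 71.0 | 150 600 76.0 | 150 700 82.0 | 
200 400 9.0 | 200 500 70.0 | 200 600 78.0 | 200 700 80.0 | 
250 400 18.0 | 250 500 71.0 | 250 600 59.0 | 250 700 71.0 | 
300 400 22.0 | 300 500 70.0 | 300 600 58.0 | 300 700 71.0 | 
350 400 8.0 | 350 500 69.0 | 350 600 62.0 | 350 700 72.0 | 
400 400 10.0 | 400 500 69.0 | 400 600 60.0 | 400 700 69.0 | 
450 400 7.0 | 450 500 70.0 | 450 600 70.0 | 450 700 70.0 | 
500 400 63.0 | 500 500 77.0 | 500 600 90.0 | 500 700 99.0 | 
550 400 7.0 | 
[ 557.6 -185.    30. ]
[ 623.  -176.6   30. ]
[ 573.1 -312.3   30. ]
[ 642.3 -303.7   30. ]
clock: 0.77
position: [267.7, 564.5, 303.3]
ee_rot: [-0.142, 0.99, -0.001, -0.0]
contact_force: [0.3, 0.6, -0.1]
gripper_width: 85.1
clk 0.77 pos [267.7 564.5 303.3] yaw -163.62 zax [-5.0e-04 -1.2e-03 -1.0e+00] F [ 0.3  0.6 -0.1] M [-0.04 -0.02 -0.01] w 85.1
tool delta mm [ -94.8 -554.7  103.7] twist -0.002 joints [ 1.39  0.39  0.01 -0.   -1.19 -1.1 ]
```

```bash
python3 -m crank '{"delta_pos":[[-0.005,-0.030,0],[-0.006,-0.036,0],[-0.006,-0.036,0],[-0.006,-0.036,0],[-0.006,-0.036,0],[-0.006,-0.036,0],[-0.006,-0.036,0],[-0.006,-0.036,0]],"twist":[0,0,0,0,0,0,0,0]}'
python3 -m crank '{"delta_pos":[[-0.006,-0.036,0],[-0.006,-0.036,0],[-0.006,-0.036,0],[-0.006,-0.036,0.010],[-0.006,-0.036,0.010],[-0.006,-0.036,0.010],[-0.006,-0.030,0.010],[-0.004,-0.018,0.010]],"twist":[0,0,0,0,0,0,0,0]}'
python3 -m crank '{"delta_pos":[[0,0,0],[0,0,0],[0,0,0]],"twist":[0,0,0]}'
python3 -c "
from h import *
to(515,59,102,-163.5)"
```

```text
clock: 1.43
position: [393.2, 305.9, 303.8]
ee_rot: [-0.145, 0.989, -0.0, -0.0]
contact_force: [1.3, -0.0, 0.2]
gripper_width: 85.3
clock: 2.1
position: [512.7, 65.0, 253.3]
ee_rot: [-0.144, 0.99, -0.0, -0.0]
contact_force: [0.1, -0.1, 0.5]
gripper_width: 85.2
clock: 2.35
position: [512.0, 68.0, 254.1]
ee_rot: [-0.144, 0.99, 0.0, 0.0]
contact_force: [0.4, -0.5, 0.4]
gripper_width: 85.3
clk 2.35 pos [512.   68.  254.1] yaw -163.41 zax [ 2.e-04  1.e-04 -1.e+00] F [ 0.4 -0.5  0.4] M [0.03 0.   0.09] w 85.3
tool delta mm [ -0.3  -9.5 152.1] twist 0.0017 joints [ 0.45  0.25 -0.33  0.   -1.   -0.16]
```

```bash
python3 -m crank '{"delta_pos":[[0,-0.005,0.02],[0,-0.005,0.03],[0,0,0.025],[0,0,0.025],[0,0,0],[0,0,0]],"twist":[0,0,0,0,0,0]}'
python3 -c "
from h import *
to(515,59,102,-163.5)
p,d=imaging.get_image('scene'); cv2.imwrite('pics/s1.png',p); crop(p,110,150,220,260,6,'pics/s1c.png')
p,d=imaging.get_image('top'); cv2.imwrite('pics/t1.png',p); crop(p,120,210,230,300,6,'pics/t1c.png')
"
```

```text
clock: 2.85
position: [514.6, 59.0, 154.0]
ee_rot: [-0.145, 0.989, -0.0, -0.001]
contact_force: [0.5, 0.2, 1.4]
gripper_width: 85.3
clk 2.85 pos [514.6  59.  154. ] yaw -163.33 zax [-1.2e-03 -9.0e-04 -1.0e+00] F [0.5 0.2 1.4] M [ 0.03 -0.1  -0.03] w 85.3
tool delta mm [-0.5 -0.1 52. ] twist 0.0029 joints [ 0.43  0.37 -0.45  0.   -0.75 -0.14]
```

View pics/s1c.png

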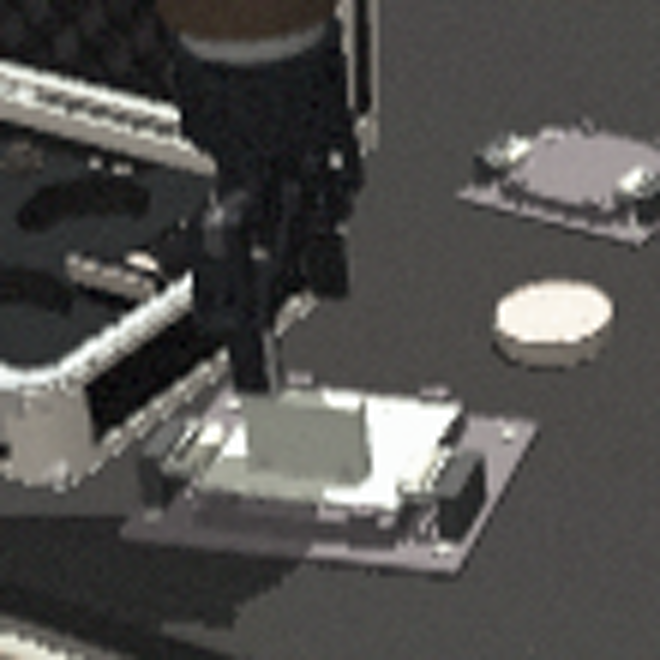

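View pics/t1c.png

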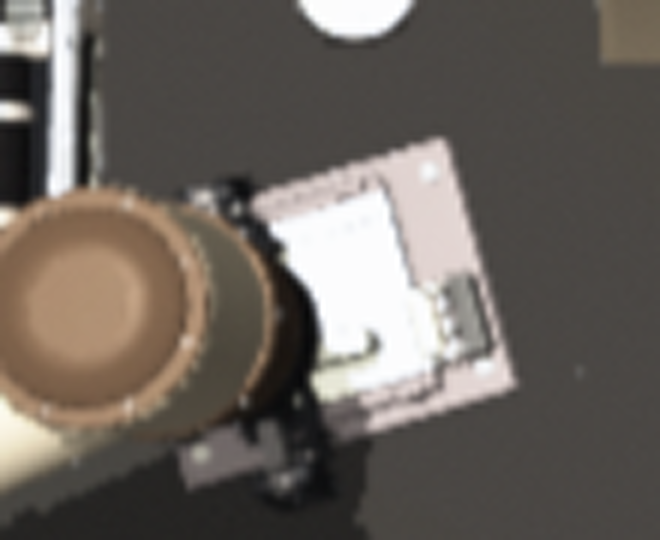

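The scene crop shows the open fingers straddling the grip bar (scene ≈(160,223)). The case is clear to the left, so I'll descend and close.

```bash
python3 -m crank '{"delta_pos":[[0,0,0.015],[0,0,0.015],[0,0,0.012],[0,0,0.010],[0,0,0],[0,0,0]],"twist":[0,0.003,0,0,0,0]}'
python3 -m crank '{"delta_pos":[[0,0,0],[0,0,0],[0,0,0],[0,0,0],[0,0,0],[0,0,0],[0,0,0],[0,0,0]],"twist":[0,0,0,0,0,0,0,0]}' 0
python3 -m crank '{"delta_pos":[[0,0,0],[0,0,0],[0,0,0],[0,0,0]],"twist":[0,0,0,0]}'
python3 -c "
from h import *
to(515,59,102,-163.5)
p,d=imaging.get_image('scene');crop(p,110,150,220,260,6,'pics/s2c.png')
"
```

```text
clock: 3.45
position: [515.4, 58.4, 102.8]
ee_rot: [-0.142, 0.99, 0.0, 0.001]
contact_force: [0.0, -0.4, 0.3]
gripper_width: 85.4
clock: 4.12
position: [514.9, 58.0, 102.2]
ee_rot: [-0.142, 0.99, -0.0, 0.0]
contact_force: [-1.3, 0.1, 2.9]
gripper_width: 11.2
clock: 4.45
position: [514.9, 58.1, 102.2]
ee_rot: [-0.142, 0.99, -0.0, 0.0]
contact_force: [-1.6, 0.5, 4.5]
gripper_width: 11.6
clk 4.45 pos [514.9  58.1 102.2] yaw -163.66 zax [ 3.e-04  0.e+00 -1.e+00] F [-1.6  0.5  4.5] M [0.1  0.37 0.03] w 11.6
tool delta mm [-0.3  0.9  0.2] twist -0.0028 joints [ 0.43  0.45 -0.49  0.   -0.63 -0.14]
```

View pics/s2c.png

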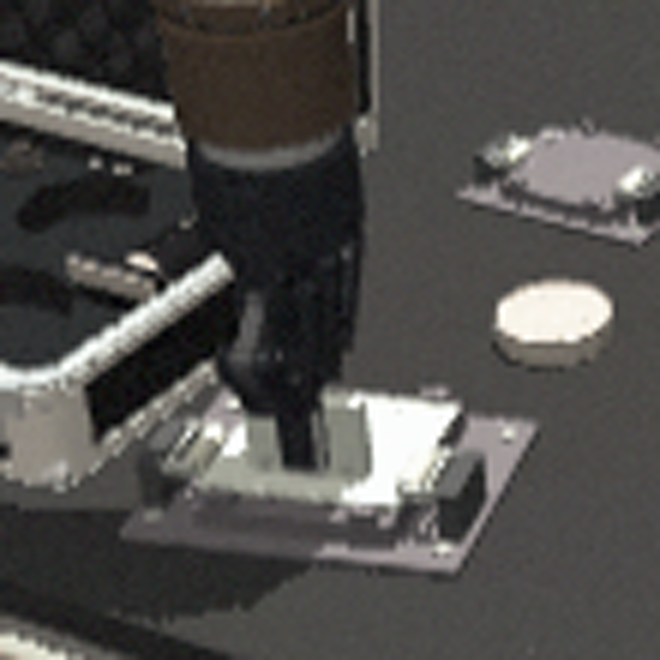

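Width is 11.6 mm on the bar, with the fingers centred on it in the crop. Pull straight up, slowly.

```bash
python3 -m crank '{"delta_pos":[[0,0,-0.002],[0,0,-0.003],[0,0,-0.003],[0,0,-0.003]],"twist":[0,0,0,0]}'
python3 -m crank '{"delta_pos":[[0,0,-0.003],[0,0,-0.003],[0,0,-0.003],[0,0,-0.003],[0,0,-0.003],[0,0,-0.004],[0,0,-0.005],[0,0,-0.005]],"twist":[0,0,0,0,0,0,0,0]}'
python3 -m crank '{"delta_pos":[[0,0,-0.01],[0,0,-0.02],[0,0,-0.02],[0,0,-0.02],[0,0,-0.01],[0,0,0],[0,0,0]],"twist":[0,0,0,0,0,0,0]}'
python3 -c "
from h import *
to(515,59,102,-163.5)
p,d=imaging.get_image('scene');crop(p,110,120,220,250,6,'pics/s3c.png')
"
```

```text
clock: 4.83
position: [514.7, 57.9, 112.8]
ee_rot: [-0.142, 0.99, -0.0, -0.001]
contact_force: [-0.3, -0.0, -0.7]
gripper_width: 11.4
clock: 5.5
position: [514.8, 58.0, 142.3]
ee_rot: [-0.142, 0.99, -0.0, -0.0]
contact_force: [-0.0, -0.2, -1.9]
gripper_width: 11.5
clock: 6.08
position: [514.6, 58.1, 222.1]
ee_rot: [-0.142, 0.99, 0.0, 0.0]
contact_force: [-1.7, -0.8, -2.4]
gripper_width: 11.0
clk 6.08 pos [514.6  58.1 222.1] yaw -163.69 zax [ 6.e-04  8.e-04 -1.e+00] F [-1.7 -0.8 -2.4] M [-0.    0.09  0.04] w 11.0
tool delta mm [ -0.6   0.7 120.1] twist -0.0033 joints [ 0.43  0.28 -0.37 -0.   -0.92 -0.14]
```

View pics/s3c.png

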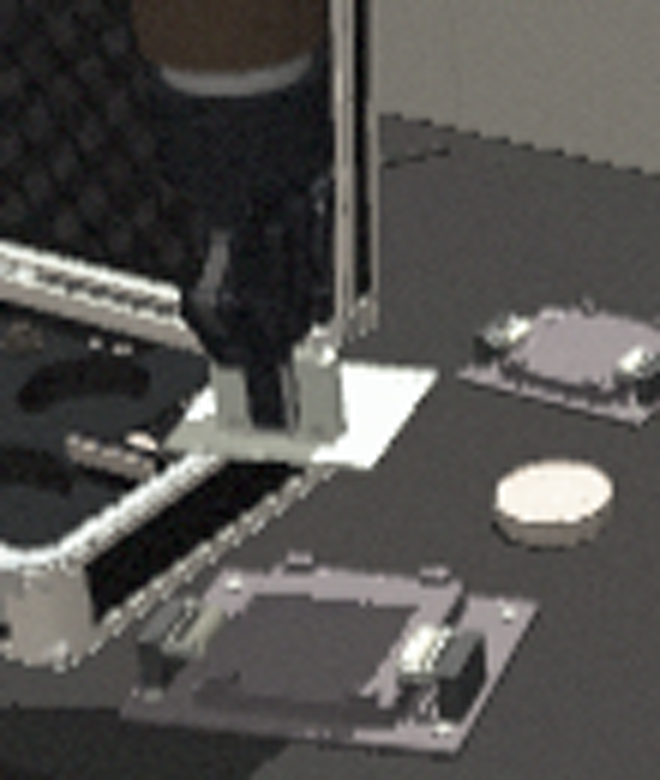

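The strip is out and held level. The empty holder is at scene ≈(163,228). Turn square to the board and move to staging.

```bash
python3 -m crank '{"delta_pos":[[0,0,0],[0,0,0],[0,0,0]],"twist":[0.07,0.073,0]}'
python3 -c "
from h import *
to(483,-261.5,222,-171.9)"
```

```text
clock: 6.38
position: [514.1, 57.8, 220.3]
ee_rot: [-0.07, 0.998, -0.0, -0.002]
contact_force: [0.4, 0.4, -2.0]
gripper_width: 11.3
clk 6.38 pos [514.1  57.8 220.3] yaw -171.95 zax [-0.0033 -0.0011 -1.    ] F [ 0.4  0.4 -2. ] M [ 0.02  0.   -0.02] w 11.3
tool delta mm [  75.5 -311.8   -1.3] twist -0.0009 joints [ 0.43  0.28 -0.37 -0.   -0.92 -0.29]
```

```bash
python3 -m crank '{"delta_pos":[[0.004,-0.018,0],[0.007,-0.028,0],[0.008,-0.034,0],[0.008,-0.034,0],[0.008,-0.034,0],[0.008,-0.034,0],[0.008,-0.034,0],[0.008,-0.034,0]],"twist":[0,0,0,0,0,0,0,0]}'
python3 -m crank '{"delta_pos":[[0.007,-0.028,0],[0.005,-0.020,0],[0.003,-0.010,0],[0,0,0.02],[0,0,0.02],[0,0,0.02],[0,0,0],[0,0,0]],"twist":[0,0,0,0,0,0,0,0]}'
python3 -c "
from h import *
to(483,-261.5,94,-171.9)
p,d=imaging.get_image('scene');cv2.imwrite('pics/s4.png',p);crop(p,190,140,330,290,5,'pics/s4c.png')
p,d=imaging.get_image('top');cv2.imwrite('pics/t4.png',p);crop(p,220,200,350,310,6,'pics/t4c.png')
"
```

```text
clock: 7.05
position: [490.9, -199.3, 220.8]
ee_rot: [-0.072, 0.997, 0.0, -0.001]
contact_force: [0.9, -0.1, -2.5]
gripper_width: 11.3
clock: 7.72
position: [484.6, -256.9, 160.6]
ee_rot: [-0.072, 0.997, 0.0, -0.002]
contact_force: [0.6, 0.0, -1.3]
gripper_width: 11.4
clk 7.72 pos [ 484.6 -256.9  160.6] yaw -171.78 zax [-4.e-03  6.e-04 -1.e+00] F [ 0.6  0.  -1.3] M [-0.   -0.02 -0.04] w 11.4
tool delta mm [ 2.  -4.4 66.6] twist 0.0022 joints [-0.19  0.41 -0.37  0.   -0.8   0.34]
```

View pics/s4c.png

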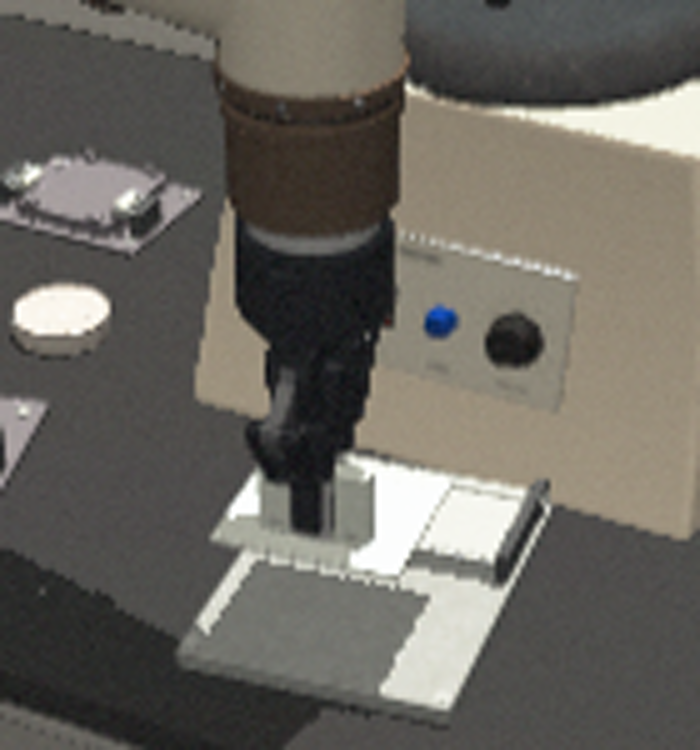

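View pics/t4c.png

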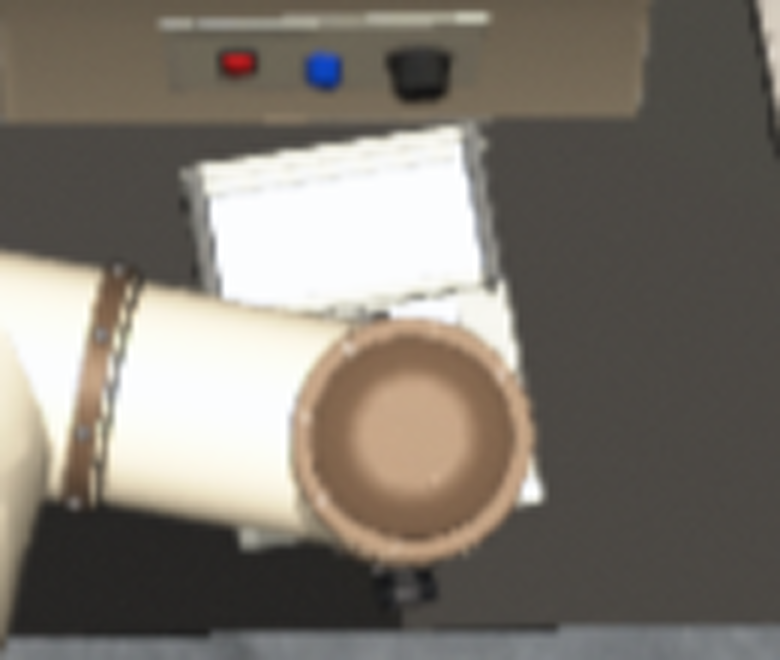

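Strip hovers over the board, about square to it: left edge of strip parallel to the board edge in the scene crop, nose short of the flap edge. Correct laterally and lower.

```bash
python3 -m crank '{"delta_pos":[[0,-0.004,0],[0,0,0.018],[0,0,0.018],[0,0,0.013],[0,0,0.008],[0,0,0],[0,0,0]],"twist":[0,0,0,0,0,0,0]}'
python3 -c "
from h import *
to(483,-261.5,94,-171.9)
p,d=imaging.get_image('scene');cv2.imwrite('pics/s5.png',p);crop(p,210,200,320,290,7,'pics/s5c.png')
"
```

```text
clock: 8.4
position: [486.3, -261.5, 105.6]
ee_rot: [-0.071, 0.997, -0.0, 0.0]
contact_force: [0.5, 0.8, -0.6]
gripper_width: 11.4
clk 8.4 pos [ 486.3 -261.5  105.6] yaw -171.83 zax [ 1.e-03 -5.e-04 -1.e+00] F [ 0.5  0.8 -0.6] M [-0.04  0.01  0.03] w 11.4
tool delta mm [ 3.3  0.5 11.6] twist 0.0012 joints [-0.2   0.49 -0.41  0.   -0.67  0.34]
```

View pics/s5c.png

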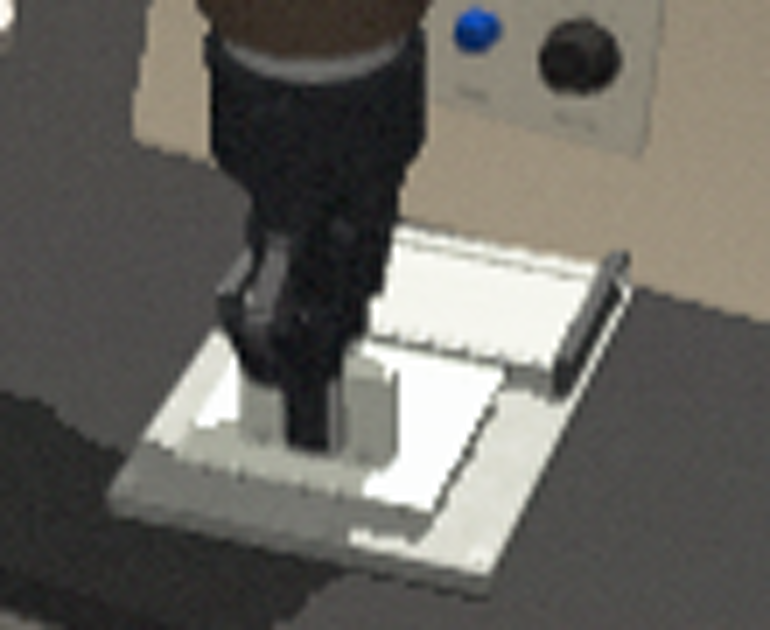

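```bash
python3 - <<'E'
from h import *
def pt(x,y): return 210+(x+.5)/7-.5,200+(y+.5)/7-.5
for nm,p,z in [('nose R',(503,370),27),('nose L',(395,348),27),('plate rear R',(432,512),27),('flap edge top R',(553,365),26),('flap edge top L',(380,335),26),('edge bottom L',(395,345),20),('cheek top R front',(560,360),32)]:
    print(nm,ray('scene',*pt(*p),z).round(1))
o=np.array([567,-249.5]);a=np.radians(8.1);e=np.array([np.cos(a),np.sin(a)]);n=np.array([-e[1],e[0]])
for nm,l,y,z in [('edge R',0,-64,26),('edge L',0,64,26),('cheekR',-2,-65,32),('cheekL',-2,65,32)]:
    p=o+l*e+y*n; print(nm,'scene',np.round(proj('scene',[*p,z]),1),'top',np.round(proj('top',[*p,z]),1))
E
```

```text
nose R [ 559.3 -299.5   27. ]
nose L [ 553.2 -256.3   27. ]
plate rear R [ 470.4 -314.1   27. ]
flap edge top R [ 572.1 -314.5   26. ]
flap edge top L [ 559.3 -246.7   26. ]
edge bottom L [ 563.4 -251.    20. ]
cheek top R front [ 568.8 -318.9   32. ]
edge R scene [288.6 250.8] top [300.3 246.3]
edge L scene [244.1 241.8] top [257.4 253.1]
cheekR scene [288.8 249.4] top [300.9 246.7]
cheekL scene [243.4 240.3] top [257.1 253.7]
```

```bash
python3 -m crank '{"delta_pos":[[0.004,0,0.002],[0,0,0.003],[0,0,0.003],[0,0,0],[0,0,0]],"twist":[0,0,0,0,0]}'
python3 -m crank '{"delta_pos":[[0,0,0.001],[0,0,0.001],[0,0,0]],"twist":[0,0,0]}'
python3 -c "
from h import *
to(483,-261.5,94,-171.9)"
```

```text
clock: 8.87
position: [481.7, -261.9, 96.8]
ee_rot: [-0.071, 0.997, 0.0, -0.0]
contact_force: [-0.5, 0.0, -2.1]
gripper_width: 11.7
clock: 9.12
position: [481.8, -261.8, 94.7]
ee_rot: [-0.071, 0.997, 0.0, -0.0]
contact_force: [0.0, -0.5, -1.7]
gripper_width: 11.3
clk 9.12 pos [ 481.8 -261.8   94.7] yaw -171.86 zax [-2.e-04  1.e-04 -1.e+00] F [ 0.  -0.5 -1.7] M [-0.03  0.1  -0.02] w 11.3
tool delta mm [-1.3  0.2  0.7] twist 0.0006 joints [-0.2   0.5  -0.42 -0.   -0.65  0.34]
```

```bash
python3 -m crank '{"delta_pos":[[0,0,0.001],[0,0,0]],"twist":[0,0]}'
python3 -m crank '{"delta_pos":[[0,0,0.001],[0,0,0]],"twist":[0,0]}'
python3 -m crank '{"delta_pos":[[0,0,0.001],[0,0,0]],"twist":[0,0]}'
python3 -c "
from h import *
to(483,-261.5,94,-171.9)"
```

```text
clock: 9.28
position: [482.0, -261.9, 94.2]
ee_rot: [-0.071, 0.997, -0.0, 0.0]
contact_force: [0.1, 0.2, 0.9]
gripper_width: 11.3
clock: 9.45
position: [481.9, -261.9, 94.2]
ee_rot: [-0.071, 0.997, -0.0, 0.0]
contact_force: [-2.6, 2.6, 7.2]
gripper_width: 11.7
clock: 9.62
position: [481.9, -261.9, 94.2]
ee_rot: [-0.071, 0.997, -0.0, 0.0]
contact_force: [-3.8, 3.1, 13.3]
gripper_width: 11.5
clk 9.62 pos [ 481.9 -261.9   94.2] yaw -171.82 zax [ 5.e-04 -6.e-04 -1.e+00] F [-3.8  3.1 13.3] M [0.94 1.15 0.01] w 11.5
tool delta mm [-1.1  0.2  0.2] twist 0.0014 joints [-0.2   0.5  -0.43  0.   -0.64  0.34]
```

Landed on the board at TCP z 94.2, as expected, with the strip flat. Ease the press slightly and slide in.

```bash
python3 -m crank '{"delta_pos":[[-0.002,0,-0.001],[-0.003,0,0],[-0.003,0,0],[-0.003,0,0],[-0.003,0,0]],"twist":[0,0,0,0,0]}'
python3 -m crank '{"delta_pos":[[-0.002,0,0],[0,0,0]],"twist":[0,0]}'
python3 -c "
from h import *
to(527.4,-255.2,94,-171.9)
p,d=imaging.get_image('scene');cv2.imwrite('pics/s6.png',p);crop(p,210,200,320,290,7,'pics/s6c.png')
"
```

```text
clock: 10.03
position: [493.9, -260.3, 94.2]
ee_rot: [-0.071, 0.997, 0.0, -0.002]
contact_force: [-8.5, -0.9, 11.1]
gripper_width: 11.3
clock: 10.2
position: [496.4, -260.1, 94.2]
ee_rot: [-0.071, 0.997, -0.0, -0.001]
contact_force: [-5.8, -1.0, 10.7]
gripper_width: 11.3
clk 10.2 pos [ 496.4 -260.1   94.2] yaw -171.87 zax [-2.7e-03 -3.0e-04 -1.0e+00] F [-5.8 -1.  10.7] M [-0.13  1.55 -0.01] w 11.3
tool delta mm [-31.3   0.4   0.1] twist 0.0006 joints [-0.19  0.52 -0.39  0.   -0.66  0.33]
```

View pics/s6c.png

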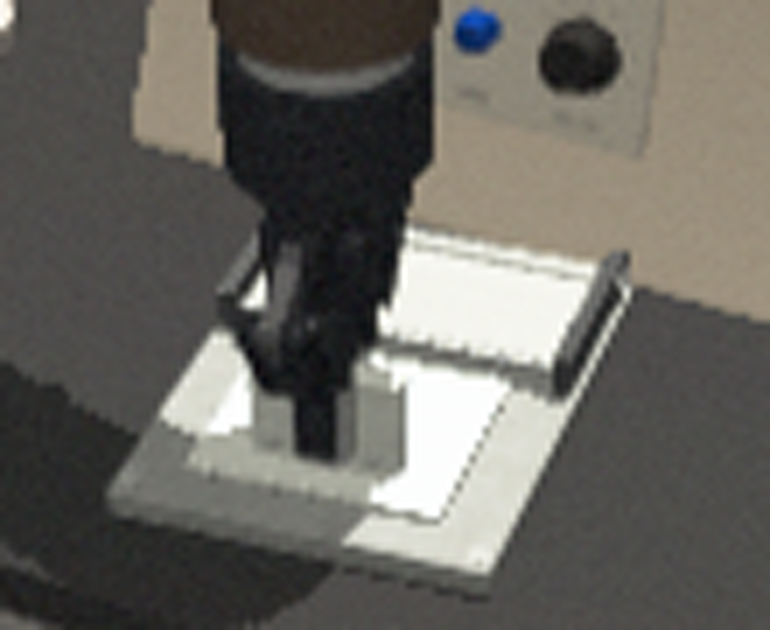

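Strip lies flat with its nose just at the flap edge and the flap still shut. Continue.

```bash
python3 -m crank '{"delta_pos":[[-0.003,0,0],[-0.003,0,0],[-0.003,0,0],[-0.003,0,0]],"twist":[0,0,0,0]}'
python3 -m crank '{"delta_pos":[[-0.003,0,0],[-0.003,0,0],[-0.003,0,0],[-0.002,0,0],[0,0,0]],"twist":[0,0,0,0,0]}'
python3 -c "
from h import *
to(527.4,-255.2,94,-171.9)
p,d=imaging.get_image('scene');cv2.imwrite('pics/s7.png',p);crop(p,210,200,320,290,7,'pics/s7c.png')
"
```

```text
clock: 10.58
position: [507.9, -258.5, 94.2]
ee_rot: [-0.071, 0.997, 0.0, -0.002]
contact_force: [-8.9, -1.3, 11.2]
gripper_width: 11.3
clock: 11.0
position: [519.4, -256.9, 94.2]
ee_rot: [-0.071, 0.997, -0.0, -0.001]
contact_force: [-6.7, -1.0, 10.5]
gripper_width: 11.2
clk 11.0 pos [ 519.4 -256.9   94.2] yaw -171.86 zax [-2.5e-03 -4.0e-04 -1.0e+00] F [-6.7 -1.  10.5] M [-0.09  1.46 -0.03] w 11.2
tool delta mm [-8.2  0.5  0.2] twist 0.0007 joints [-0.18  0.54 -0.35  0.   -0.69  0.32]
```

View pics/s7c.png

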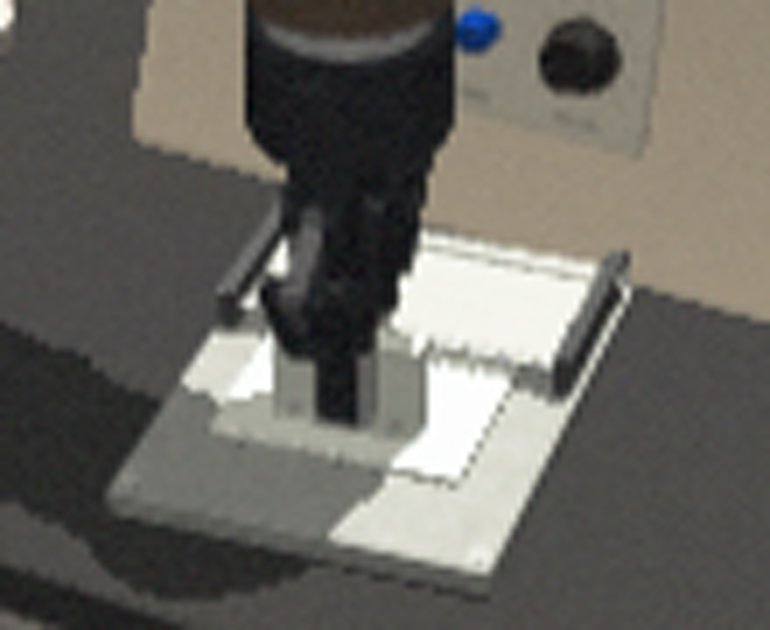

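The nose is under the flap, which is still shut. Creep on to the stop.

```bash
python3 -m crank '{"delta_pos":[[-0.002,0,0],[-0.002,0,0]],"twist":[0,0]}'
python3 -m crank '{"delta_pos":[[-0.0015,0,0],[-0.0015,0,0]],"twist":[0,0]}'
python3 -m crank '{"delta_pos":[[-0.001,0,0],[-0.001,0,0]],"twist":[0,0]}'
python3 -m crank '{"delta_pos":[[-0.001,0,0],[-0.001,0,0]],"twist":[0,0]}'
python3 -c "
from h import *
to(527.4,-255.2,94,-171.9)"
```

```text
clock: 11.22
position: [522.8, -256.3, 94.2]
ee_rot: [-0.071, 0.997, 0.0, -0.002]
contact_force: [-7.5, -0.4, 10.2]
gripper_width: 11.1
clock: 11.38
position: [525.8, -255.9, 94.2]
ee_rot: [-0.071, 0.997, -0.0, -0.002]
contact_force: [-7.7, -1.0, 10.2]
gripper_width: 11.3
clock: 11.55
position: [526.3, -255.9, 94.3]
ee_rot: [-0.071, 0.997, 0.0, -0.003]
contact_force: [-13.7, -2.7, 15.5]
gripper_width: 11.2
clock: 11.72
position: [526.6, -255.8, 94.4]
ee_rot: [-0.07, 0.998, 0.001, -0.005]
contact_force: [-17.6, -2.2, 19.7]
gripper_width: 11.4
clk 11.72 pos [ 526.6 -255.8   94.4] yaw -171.92 zax [-1.070e-02  4.000e-04 -9.999e-01] F [-17.6  -2.2  19.7] M [-1.1   4.02 -0.02] w 11.4
tool delta mm [-0.9  0.5  0.4] twist -0.0004 joints [-0.18  0.55 -0.33  0.   -0.71  0.31]
```

Stop reached: motion halted at x≈526 and Fx rose. My push is tilting the tool 0.6°, so I'll ease the push and press down more.

```bash
python3 -m crank '{"delta_pos":[[0.001,0,0.001],[0,0,0.001],[0,0,0]],"twist":[0,0,0]}'
python3 -c "
from h import *
to(527.4,-255.2,94,-171.9)"
```

```text
clock: 11.97
position: [526.3, -255.9, 94.1]
ee_rot: [-0.071, 0.997, 0.0, -0.004]
contact_force: [-16.7, -0.5, 25.3]
gripper_width: 11.2
clk 11.97 pos [ 526.3 -255.9   94.1] yaw -171.9 zax [-0.008 -0.    -1.   ] F [-16.7  -0.5  25.3] M [-0.03  3.85 -0.  ] w 11.2
tool delta mm [-1.2  0.5  0.1] twist -0.0 joints [-0.18  0.55 -0.33  0.   -0.7   0.32]
```

```bash
python3 -m crank '{"delta_pos":[[0.001,0,0.001],[0,0,0],[0,0,0]],"twist":[0,0,0]}'
python3 -c "
from h import *
to(527.4,-255.2,94,-171.9)
p,d=imaging.get_image('scene');cv2.imwrite('pics/s8.png',p);crop(p,210,200,320,290,7,'pics/s8c.png')
p,d=imaging.get_image('top');cv2.imwrite('pics/t8.png',p)
"
```

```text
clock: 12.22
position: [526.2, -255.9, 94.1]
ee_rot: [-0.071, 0.997, -0.0, -0.003]
contact_force: [-16.0, 1.9, 28.3]
gripper_width: 11.4
clk 12.22 pos [ 526.2 -255.9   94.1] yaw -171.87 zax [-5.9e-03 -4.0e-04 -1.0e+00] F [-16.    1.9  28.3] M [ 0.56  3.74 -0.02] w 11.4
tool delta mm [-1.3  0.5  0.1] twist 0.0005 joints [-0.18  0.55 -0.33  0.   -0.7   0.32]
```

View pics/s8c.png

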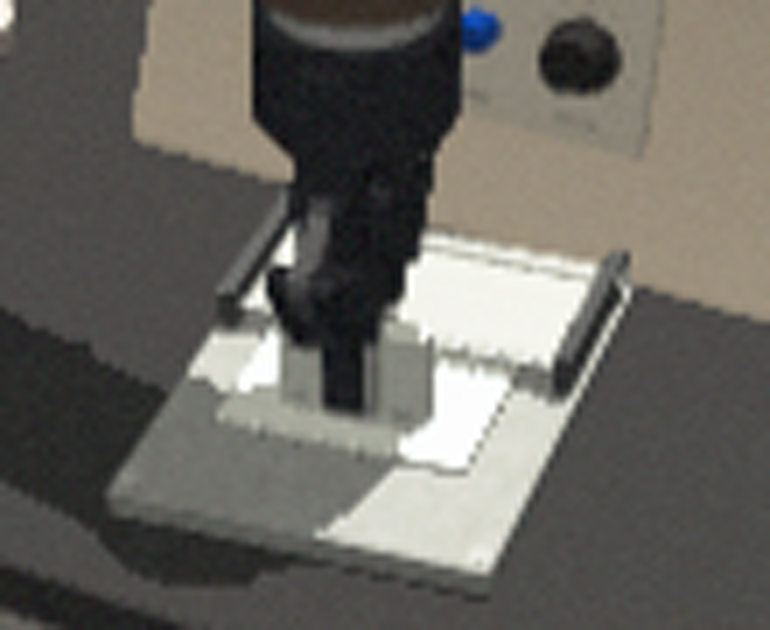

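View pics/t8.png

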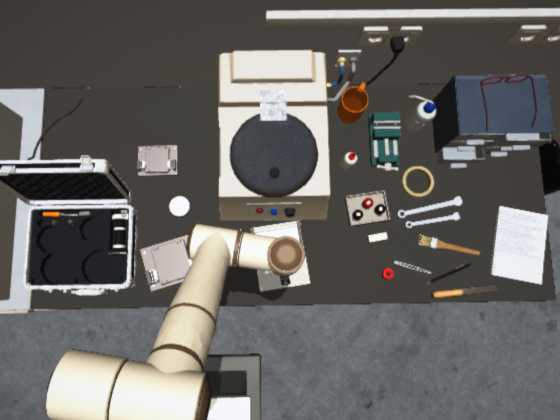

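```bash
python3 -m crank '{"delta_pos":[[0.001,0,0],[0,0,0],[0,0,0],[0,0,0]],"twist":[0,0,0,0]}'
python3 -c "
from h import *
to(527.4,-255.2,94,-171.9)
p,d=imaging.get_image('scene')
q=cv2.imread('pics/scene0.png'); 
o=np.array([567,-249.5]);a=np.radians(8.1);e=np.array([np.cos(a),np.sin(a)]);n=np.array([-e[1],e[0]])
pts=np.array([proj('scene',[*(o+l*e+y*n),20]) for l,y in [(8,-58),(8,-15),(60,-15),(60,-58)]]).astype(np.int32)
m=np.zeros((420,560),np.uint8); cv2.fillPoly(m,[pts],1)
d0=np.load('scene0.npy'); k=(m>0)&(d>0)&(d0>0); c=cloud('scene',d)[k]; c0=cloud('scene',d0)[k]
print('flap z now',np.median(c[:,2]),'before',np.median(c0[:,2]),k.sum(),'img diff',np.abs(p.astype(int)-q)[m>0].mean())
"
```

```text
clock: 12.65
position: [526.1, -255.9, 94.1]
ee_rot: [-0.071, 0.997, -0.0, -0.002]
contact_force: [-14.1, 2.3, 27.8]
gripper_width: 11.3
clk 12.65 pos [ 526.1 -255.9   94.1] yaw -171.85 zax [-4.e-03 -7.e-04 -1.e+00] F [-14.1   2.3  27.8] M [ 0.68  3.41 -0.04] w 11.3
tool delta mm [-1.4  0.5  0.1] twist 0.0008 joints [-0.18  0.55 -0.33  0.   -0.7   0.32]
flap z now 21.377454455498764 before 21.265751736621837 190 img diff 1.1336805555555556
```

```bash
python3 -c "
from bench import job_done
print(job_done())
from h import *
to(527.4,-255.2,94,-171.9)"
```

```text
the job is handed in; nothing more can be done
None
the job is handed in; nothing more can be done
```

I pulled the strip straight up out of the larger holder, laid it flat on the drip board, and slid it under the flap until it met the stop bar. I handed in at about 12.7 s, still gripping it (opening 11.3 mm on the 12 mm bar) and pressing it down with about 28 N.

**Checks that agreed:**
- **Stop:** forward motion halted and the push force rose at TCP x ≈ 526 mm, against 527.4 mm worked out from the images. The moment about the vertical stayed near zero, so contact looks square.
- **Heading:** the strip is turned 8.15°. I measured the board at 7.8 to 8.6°, and the cheeks alone gave a rougher 7.3°.
- **Flap:** its depth reading was 21.4 mm, against 21.3 mm at the start, so I saw no lift.
- **Bench:** the other things look unmoved in the last top picture.

**Less certain:**
- **Tilt:** pushing against the stop tipped the tool by 0.6°. I eased the push and pressed harder, which brought it down to about 0.23°, so the rear edge may stand up to 0.4 mm off the board.
- **Final contact with the stop:** the last forward reading was about 14 N, which board friction alone could explain. I infer the strip stayed against the stop because the tool's small shift back matches the tilt coming out.
- **After hand-in:** no reading was available for the final second.

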